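Release the card reader from its spring cradle and catch it

TASK

A customer wants to pay by card, but the card reader is locked in its charging cradle on the bar. Press the cradle's release key with one fingertip and, as the spring ejector throws the reader out towards you, stop it with your other finger, so that the reader comes free of the catch and the ejector's full stroke but its front edge does not pass the front end of the cradle. Then take your hand away and leave the reader lying loose on the cradle; do not lift or tip it, and leave the other things on the bar where they stand.

Things in the scene. Friction and masses are not known exactly. Their poses are not given: they have to be found in the camera images.
- cradle: low black charging cradle, fixed on a 3 mm grey mat; origin on the mat under the seated reader's middle, x from its mouth to the ejector housing behind, y to the release key's side. mm: base x -141..117, y -58..46; slippery glide strips carry the reader at z 14; guides y +-38..46, x -74..78, top z 26; bed before them open; housing x 81..117, top z 40; key's cheek x -141..-91, y 40..80, top z 16.
- reader: black card reader with screen and keypad, 150 x 72 x 26 mm along its x, y, z, about 0.28 kg, loose; origin in the middle of its underside. Seated it lies at cradle x = 0, y = 0, z = 14 mm, turned as the cradle is, keypad end against the catch. It slides only along the cradle's -x, towards the robot.
- reader_front (a point): middle of the reader's front (keypad end) face, 13 mm above its underside; the face is 72 mm wide and 26 mm high. Seated it lies at cradle x = -75 mm.
- key_top (a point): middle of the top of the release key, a ridged grey pad 36 mm long (cradle x) and 25 mm wide (cradle y) on the cheek at the cradle's left front corner; up, it is at cradle x = -116, y = 60, z = 27 mm. It moves with the key.
- release_key (a joint): travel of the release key in m, straight down: 0 up, 0.008 bottomed; 2 to 5 N presses it. The steel catch in the middle of the bed is one piece with it: it stands 4 mm proud before the reader's front and frees it when the key is about 4 mm down. Let go, the key springs up until the catch touches the reader's underside (too weak to lift it).
- ejector (a joint): travel in m of the sprung shoe that bears on the reader's back end: 0 latched, 0.020 end of stroke, where it stays. It pushes with 7 N at first, 4 N at the end. Unless stopped, the reader coasts on over the cradle's front end in a fraction of a second. A reader stopped before 20 mm is still under spring force and is thrown on when let go.
- cradle_lip (a point): middle of the front end of the cradle's bed, 141 mm before its origin, at the height of the glide strips (14 mm).
- pen: black ball pen, 145 mm long, 12 mm thick, lying beside the cradle; origin under its middle. Leave it alone.
- coffee_cup: black cup with a handle, 82 x 108 x 56 mm, origin under it. Leave it alone.
- bean_tin: small black bean tin, 59 x 87 x 70 mm, origin under its middle. Leave it alone.
- leveller: round steel coffee leveller, 60 mm across, 33 mm high, origin under it. Leave it alone.
- server: round glass coffee server, 103 mm across, 115 mm high, origin under it. Leave it alone.
- spoon: steel teaspoon, 130 mm long, origin under its middle. Leave it alone.

How it is judged (in metres and radians):
On the way:
1. the release key is pressed down (value of joint release_key above 0.003 m).
At the end, for the whole second after the job is handed in: the reader lies still and flat on the cradle's glide strips, lined up with it, its front 17 mm or more before the seat and not past the front end of the cradle (66 mm before the seat), with the ejector run out (x of reader_front in the frame of cradle between -0.141 and -0.092 m and z of reader in the frame of cradle between 0.011 and 0.019 m and angle between the x axis of reader and the x axis of cradle, either way round below 0.12 rad and angle between reader's own z axis and vertical below 0.06 rad and value of joint ejector above 0.018 m and linear speed of reader below 0.01 m/s); the robot touches nothing.
It fails at once if the reader's front edge passes the front end of the cradle (x of reader_front in the frame of cradle below -0.141 m).
It fails at once if the reader is lifted or tipped (z of reader in the frame of cradle above 0.024 m or angle between reader's own z axis and vertical above 0.15 rad).
It fails at once if another thing on the bar is shifted or knocked over (distance of any of pen, coffee_cup, bean_tin, leveller, server, spoon from where it was at the start of the episode above 0.03 m or angle between any of bean_tin, leveller, server, coffee_cup's own z axis and vertical above 0.5 rad).
It also fails if it takes over 40 s, if anything falls off the work surface, if the arm or the gripper's body presses on something with over 40 N, if the wrist force passes 120 N, or if a joint passes its speed limit or range.

ROBOT

A 6-joint arm with a two-finger parallel gripper is mounted at the origin on a cart in front of the work surface, level with it; the furniture and walls round the work are solid. World frame = base frame: x ahead of the robot, y to its left, z up, the work surface at z = 0. Lengths are in mm, angles in degrees, forces in N, time in s.
With the tool pointing down it reaches from about 350 to 850 mm from the base axis. Payload 8.1 kg.
Tool frame: the origin (TCP) lies at the very end of the fingers, on their centre line; the grasp point (between the pads) lies 19 mm behind it (r.grip_point_offset is the distance from the TCP to the grasp point, in mm); z points along the fingers, y is the line along which they close (so a half turn about z gives the same grasp; the last joint's range is limited). The gripper opens to 85 mm and grips with 20 to 120 N. Pads are 22 mm wide; open, the fingers measure 114 mm over their backs; the gripper's body (76 mm by 85 mm) begins 54 mm behind the grasp point. The pads swing forward as they close: fully open they stand 13 mm farther back than shut.
Start: joints at [-78.06, 7.471, 85.268, -0, 87.261, -4.893], TCP at [173.775, -574.289, 231.292] pointing down, gripper open.
Joint ranges: [-169.43, 169.43], [-51.17, 129.36], [1.28, 143.12], [-76.62, 256.62], [0, 156.53], [-152.29, 152.29]. Speed limits (degrees/s): [136.94, 136.94, 159.86, 180, 180, 180].

INTERFACE

Orientations are given as [roll, pitch, yaw] about the fixed x, y, z axes, in that order (R = Rz(yaw) Ry(pitch) Rx(roll)).
In Python, from bench import status, eyes, r gives the robot as it stands.
- The arm moves only by the shell command python3 -m handwheel 'ROWS' [FORCE]. ROWS is a JSON object whose one key "series" holds a list that holds one entry, the list of rows, each a list of 7 numbers: the shift along the tool's x, y, z in cm, then the turn, a rotation vector about the tool's x, y, z in rad, then the opening, from 0 (shut) to 1 (fully open). In form: {"series": [[[tx, ty, tz, rx, ry, rz, claw], ...]]}. A call has 1 to 12 rows; each row is the pose to reach, as a shift and turn from the pose commanded when the call began, along the tool's axes at that moment; what a row does not reach only later rows make up. A row lasts 1/8 s, in which the tool goes at most 62.5 mm and 10.7 degrees, less where a joint would pass 70% of its speed; a pose out of reach is approached as far as the arm can. A call with a gripper value outside its range is refused whole. The fingers move at their own pace and stop on an object; FORCE is the grip in N (left out, the last holds). Time passes only in rows, so rows that repeat a pose let the fingers close. It gives the time, the measured TCP pose, the force, the opening and the grip force at its end, in the units of the state.
- status.sense(): the state, without advancing time (a new reading comes with each control period).
- eyes.snapshot(name): name is "scene" or "top" or "wrist"; returns a dict with "img" (384x512x3 uint8, red, green, blue), "mtx" (3x3 intrinsics, pixels), "k1" (the pictures are not rectified: a ray, as slopes to the right and down, at radius r is drawn at 1 + k1 r^2 times it, then the intrinsics apply), "R" (3x3) and "t" (3): a world point X has camera coordinates R X + t. Camera axes: x right, y down, z forward; pixel columns grow to the right and rows downward; lengths in mm; the calibration is good to about 2 mm. A picture is of the moment at which its call begins. There is no depth.
- r.hand_in(): hands the job in; it is judged then, once.
The state is a dict: "time": time; "joint_pos": joint angles; "qd": joint speeds; "joint_efforts": joint torques, N m; "tool_pos": TCP position; "tcp_rot": TCP orientation; "ft_force": force on the tool from outside, world axes, zero at the start; "wrist_torque": the same for the moment, N m; "finger_gap": finger opening in mm; "grip_force": force on a finger pad.
Only numpy, scipy, OpenCV 4.12 (cv2) and the standard library are available. Lean on these libraries where they do the work, as an engineer would, in place of code of your own. Each camera call takes 0.05 s, during which the arm holds its last target. There are 200 camera calls.

## Working session

There is one attempt and no reset: what is moved stays moved. The work goes in short steps, Python scripts to look and compute and a shell command to move; the robot and the scene stay as the last step left them, time stands still between calls to the robot, and variables do not carry over. Pictures are saved under pics/ and viewed, at most 10 in all, crops included, and the job is handed in when it is done.

```bash
ls; mkdir -p pics; python3 - <<'E'
from bench import status, eyes, r
import cv2
s=status.sense();print({k:s[k] for k in("time","tool_pos","tcp_rot","finger_gap")})
for n in("scene","top"):
    d=eyes.snapshot(n);cv2.imwrite(f"pics/{n}0.png",d["img"][:,:,::-1]);print(n,d["mtx"],d["k1"],d["R"],d["t"])
E
```

```text
pics
{'time': 0.0, 'tool_pos': array([ 173.6586984 , -573.74476053,  230.21921072]), 'tcp_rot': array([-1.79893284e+02, -9.34888267e-03,  1.68322268e+01]), 'finger_gap': 85.43447341996387}
scene [[427.90937934   0.         255.52558154]
 [  0.         427.90937934 191.80792119]
 [  0.           0.           1.        ]] -0.06283208013771473 [[-0.84405883 -0.53595698  0.01774274]
 [-0.31824249  0.47400939 -0.82099745]
 [ 0.43160909 -0.69861664 -0.57065609]] [ 488.36327649  179.93128831 1249.61377303]
top [[366.67609996   0.         255.10192666]
 [  0.         366.67609996 192.13994359]
 [  0.           0.           1.        ]] -0.10033593987861211 [[ 0.02772    -0.99949823  0.01532613]
 [-0.99481576 -0.02908436 -0.09744591]
 [ 0.09784276 -0.01254547 -0.99512281]] [  37.22141833  570.73370813 1322.93525951]
```

View pics/top0.png

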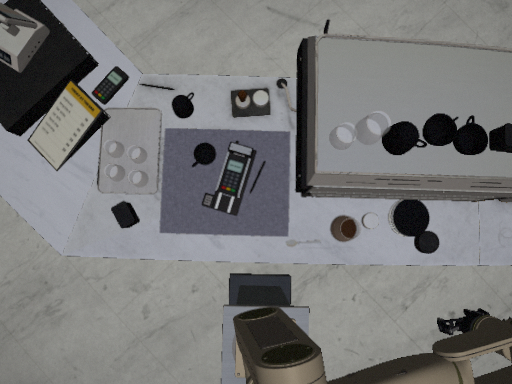

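View pics/scene0.png

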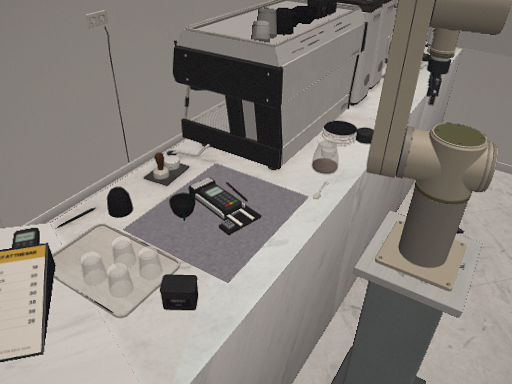

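The top view shows the cradle at about (231,178) with its mouth towards the robot (bottom of the picture), the key at about (210,200) and the pen at (258,177). The cup is at (204,153). I'll zoom in and get coarse positions.

```bash
cat > h.py <<'E'
import numpy as np, cv2
def ray(d,uv):
    k=np.array([d["k1"],0,0,0,0.]);p=cv2.undistortPoints(np.array(uv,float).reshape(-1,1,2),d["mtx"],k)[:,0]
    return -d["R"].T@d["t"], np.c_[p,np.ones(len(p))]@d["R"]
def onz(d,uv,z):
    c,v=ray(d,uv);return c+v*((z-c[2])/v[:,2])[:,None]
def proj(d,X):
    k=np.array([d["k1"],0,0,0,0.]);return cv2.projectPoints(np.array(X,float).reshape(-1,1,3),cv2.Rodrigues(d["R"])[0],d["t"],d["mtx"],k)[0][:,0]
E
python3 - <<'E'
from bench import eyes
from h import *
d=eyes.snapshot("top")
im=d["img"][125:245,155:300];cv2.imwrite("pics/topc.png",cv2.resize(im[:,:,::-1],None,fx=5,fy=5,interpolation=cv2.INTER_CUBIC))
print(onz(d,[(231,178),(210,200),(258,177),(204,153),(240,142),(222,214)],17))
E
```

```text
[[620.7579088  144.53301984  17.        ]
 [536.36694117 219.48163235  17.        ]
 [627.49506964  44.09316809  17.        ]
 [712.49416042 249.24772994  17.        ]
 [758.57788294 115.471505    17.        ]
 [485.89901087 173.1791264   17.        ]]
```

View pics/topc.png

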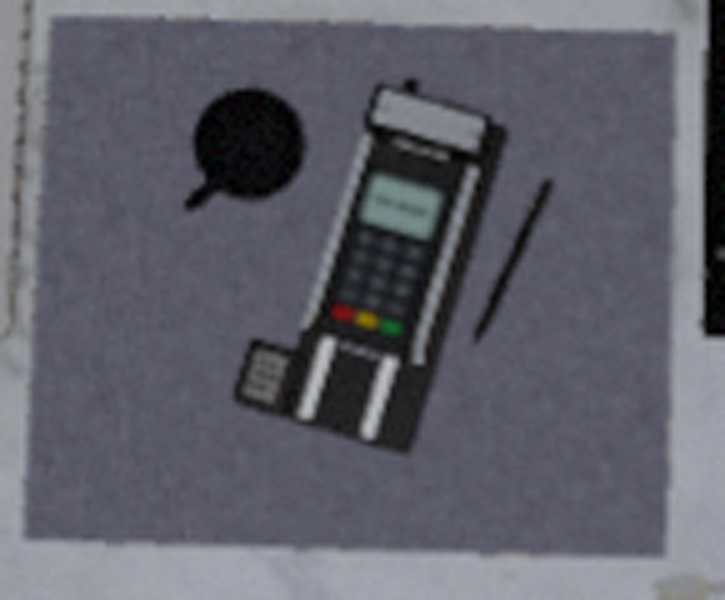

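The crop shows the key pad centred near (270,375), the glide strips at (325,338)-(308,420) and (388,355)-(370,438), and the right guide at (475,170)-(418,362). That's enough to work out a coarse pose and a hover move for the wrist camera.

```bash
python3 - <<'E'
from bench import eyes,status
from h import *
from scipy.spatial.transform import Rotation as Ro
d=eyes.snapshot("top")
P=lambda a,z:onz(d,np.array(a)/5+[155,125],z)
g=P([(475,170),(418,362),(365,135),(308,328)],29);s=P([(325,338),(308,420),(388,355),(370,438)],17);k=P([(270,375)],30)[0]
for a in(g,s):
    for i in(0,2):
        v=a[i]-a[i+1];print(np.linalg.norm(v),np.degrees(np.arctan2(v[1],v[0])))
print(g,s,k)
st=status.sense();R=Ro.from_euler("xyz",st["tcp_rot"],degrees=True)
yaw=-14.5;Rt=Ro.from_euler("xyz",[180,0,yaw],degrees=True)
T=np.array([540,160,290.]);print("shift cm",R.inv().apply(T-st["tool_pos"])/10,"rot",(R.inv()*Rt).as_rotvec())
w=eyes.snapshot("wrist");c=-w["R"].T@w["t"];print("cam in tool",R.inv().apply(c-st["tool_pos"]),"dir",R.inv().apply(w["R"][2]),w["mtx"][0,0])
E
```

```text
149.0960664312654 -14.635057047457675
150.11213322165844 -14.17927408538364
62.06652646822399 -9.585875690235158
62.870806156217334 -10.293340560519468
[[692.38932332  75.84802844  29.        ]
 [548.13071485 113.51885147  29.        ]
 [716.39314236 158.46323031  29.        ]
 [570.85432196 195.23420116  29.        ]] [[564.96381232 183.45139929  17.        ]
 [503.76391342 193.7870697   17.        ]
 [553.67689239 136.29710269  17.        ]
 [491.81794072 147.53135236  17.        ]] [535.30809535 221.72179541  30.        ]
shift cm [ 56.31464452 -59.65010419  -5.8630377 ] rot [-1.12590033e-03  1.89916327e-04  5.46879607e-01]
cam in tool [ 7.31726814e+01  5.86388243e-02 -1.41541547e+02] dir [-2.87602131e-01 -3.38295216e-04  9.57749915e-01] 285.0458576106025
```

```bash
python3 -m handwheel '{"series": [[[3.7,-4.4,-0.3,0,0,0.05,1],[7.4,-8.8,-0.6,0,0,0.1,1],[11.2,-13.2,-0.9,0,0,0.15,1],[14.9,-17.6,-1.2,0,0,0.2,1],[18.6,-22,-1.5,0,0,0.25,1],[22.4,-26.4,-1.8,0,0,0.3,1],[26.1,-30.8,-2.1,0,0,0.35,1],[29.9,-35.1,-2.4,0,0,0.4,1],[33.6,-39.5,-2.7,0,0,0.45,1],[37.3,-43.9,-3,0,0,0.5,1],[41.1,-48.3,-3,0,0,0.547,1],[44.8,-52.7,-3,0,0,0.547,1]]]}'; python3 - <<'E'
from bench import status
from scipy.spatial.transform import Rotation as Ro
import numpy as np
st=status.sense();R=Ro.from_euler("xyz",st["tcp_rot"],degrees=True)
print(st["tool_pos"],st["tcp_rot"],R.inv().apply(np.array([600,150,260])-st["tool_pos"])/10)
E
```

```text
time: 1.75
tool_pos: [450.5, 61.9, 261.6]
tcp_rot: [-180.0, -0.1, -14.5]
ft_force: [0.9, -0.5, 0.2]
finger_gap: 85.1
grip_force: 0.0
[450.50170066  61.85135492 261.58916204] [-1.79995473e+02 -6.11023187e-02 -1.45300356e+01] [ 12.25996267 -12.28364382   0.17296133]
```

```bash
python3 -m handwheel '{"series": [[[3,-3.1,0,0,0,0,0.6],[6,-6.1,0,0,0,0,0.6],[9,-9.2,0,0,0,0,0.6],[12.2,-12.2,0,0,0,0,0.6],[12.2,-12.2,0,0,0,0,0.6],[12.2,-12.2,0,0,0,0,0.6]]]}'; python3 - <<'E'
from bench import status,eyes
from h import *
d=eyes.snapshot("wrist");im=d["img"];cv2.imwrite("pics/w1.png",cv2.resize(im[:,:,::-1],(800,600),interpolation=cv2.INTER_CUBIC))
import pickle;pickle.dump(dict(d),open("w1.pkl","wb"))
print(status.sense()["finger_gap"])
E
```

```text
time: 2.5
tool_pos: [598.2, 147.3, 260.9]
tcp_rot: [180.0, 0.1, -14.5]
ft_force: [-0.3, 0.3, 0.6]
finger_gap: 50.9
grip_force: 0.0
51.014228555374146
```

View pics/w1.png

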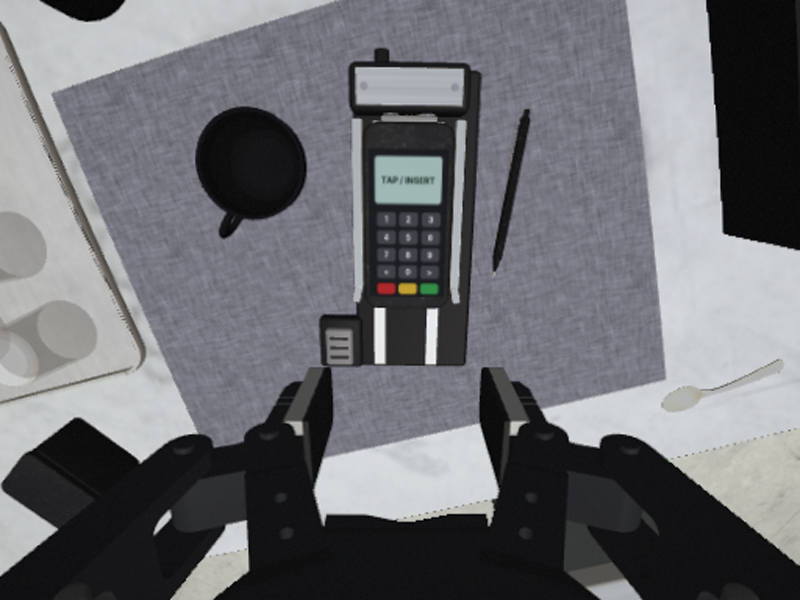

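The wrist view (800 px scale) shows the key pad at about (340,347), the glide strips at x 380 and 431 (y 308–364), the guides at x 357 and 461, the reader front at y≈304 and the cradle's front end at y≈365. I'll measure these with masks.

```bash
python3 - <<'E'
import pickle
from h import *
from bench import status
from scipy.spatial.transform import Rotation as Ro
d=pickle.load(open("w1.pkl","rb"));g=cv2.cvtColor(d["img"],cv2.COLOR_RGB2GRAY)
s=1.5625;x0,x1,y0,y1=[int(v/s) for v in(318,480,40,372)]
G=np.zeros_like(g);G[y0:y1,x0:x1]=g[y0:y1,x0:x1]
hsv=cv2.cvtColor(d["img"],cv2.COLOR_RGB2HSV)
m=((G>125)&(hsv[...,1]<45)).astype(np.uint8)
for c in cv2.findContours(m,cv2.RETR_EXTERNAL,cv2.CHAIN_APPROX_NONE)[0]:
    if cv2.contourArea(c)<40: continue
    x,y,w,h=cv2.boundingRect(c);b=cv2.boxPoints(cv2.minAreaRect(c))
    z=17 if y*s>290 and x*s>365 else 29 if h>80 else 43 if y*s<110 else 30
    p=onz(d,b,z);e=[np.linalg.norm(p[1]-p[0]),np.linalg.norm(p[2]-p[1])];i=int(np.argmax(e));v=p[i+1]-p[i];v*=np.sign(v[0])
    print((x*s,y*s,w*s,h*s),z,"ctr",p.mean(0).round(1),"size",np.round(e,1),"ang",np.degrees(np.arctan2(v[1],v[0])).round(1))
E
```

```text
(328.125, 331.25, 23.4375, 25.0) 30 ctr [540.  223.9  30. ] size [19.5 22.6] ang -16.5
(425.0, 307.8125, 12.5, 56.25) 17 ctr [521.4 143.2  17. ] size [ 9.9 53.9] ang -13.3
(373.4375, 307.8125, 12.5, 56.25) 17 ctr [533.3 189.4  17. ] size [ 9.9 53.9] ang -15.2
(317.1875, 279.6875, 21.875, 34.375) 30 ctr [584.3 221.4  30. ] size [29.6 17.2] ang -22.3
(320.3125, 232.8125, 31.25, 21.875) 30 ctr [624.1 199.8  30. ] size [26.9 13.9] ang -78.5
(375.0, 156.25, 67.1875, 48.4375) 30 ctr [661.5 129.1  30. ] size [52.3 36.7] ang 75.6
(450.0, 120.3125, 15.625, 182.8125) 29 ctr [623.6  96.8  29. ] size [148.3   7.2] ang -15.3
(345.3125, 118.75, 17.1875, 193.75) 29 ctr [641.4 181.2  29. ] size [158.1  12.3] ang -16.5
(381.25, 117.1875, 54.6875, 4.6875) 30 ctr [706.5 117.6  30. ] size [41.5  2.3] ang 75.6
(354.6875, 67.1875, 109.375, 39.0625) 43 ctr [727.5 111.8  43. ] size [25.4 79.3] ang 74.7
```

```bash
python3 - <<'E'
import pickle
from h import *
from bench import status
from scipy.spatial.transform import Rotation as Ro
d=pickle.load(open("w1.pkl","rb"));im=cv2.resize(d["img"][:,:,::-1],(1600,1200),interpolation=cv2.INTER_CUBIC)
O=np.array([632,139,3.]);a=Ro.from_euler("z",-14.5,degrees=True)
def poly(pts,col):
    p=(proj(d,O+a.apply(np.array(pts,float)))+.5)*3.125-.5
    cv2.polylines(im,[p.round().astype(int)],True,col,1)
rect=lambda x0,x1,y0,y1,z:[(x0,y0,z),(x1,y0,z),(x1,y1,z),(x0,y1,z)]
poly(rect(-134,-98,47.5,72.5,27),(0,0,255));poly(rect(-75,75,-36,36,40),(0,255,0));poly(rect(81,117,-46,46,40),(255,0,255));poly(rect(-141,-75,-58,46,14),(255,255,0));poly(rect(-74,78,38,46,26),(0,255,255));poly(rect(-74,78,-46,-38,26),(0,255,255))
cv2.imwrite("pics/ov.png",im[110:750,560:1020])
st=status.sense();R=Ro.from_euler("xyz",st["tcp_rot"],degrees=True)
print(R.inv().apply(np.array([526.5,194.1,60])-st["tool_pos"])/10,st["tool_pos"])
E
python3 -c "
import cv2;i=cv2.imread('pics/ov.png');cv2.imwrite('pics/ov2.png',cv2.resize(i[40:640],(460,600)))"
```

```text
[-8.11052115 -2.76172997 20.14407684] [598.13746444 147.07312003 261.43410837]
```

View pics/ov2.png

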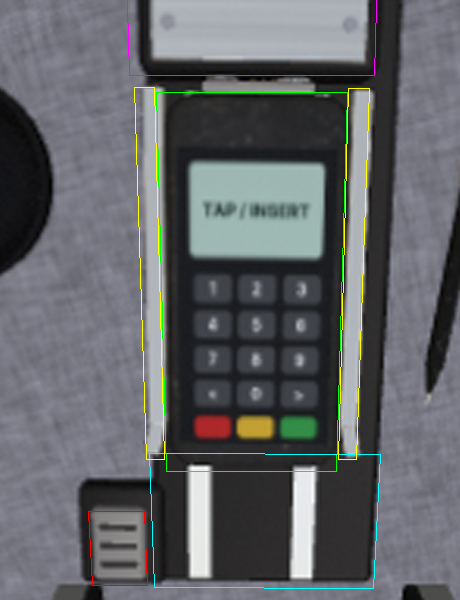

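The overlay agrees within about 2 mm, so the cradle origin is about (633,137.5) with yaw −14.5°. The lip is drawn 3 mm too far out and the guides 2 mm too far left. Next I'll move above the key and bed.

```bash
python3 -m handwheel '{"series": [[[-4,-1.3,2,0,0,0,0.6],[-8,-2.6,5,0,0,0,0.6],[-8,-2.6,9,0,0,0,0.6],[-8,-2.6,13,0,0,0,0.6],[-8,-2.6,17,0,0,0,0.6],[-8,-2.6,20,0,0,0,0.6],[-8,-2.6,20.6,0,0,0,0.6],[-8,-2.6,20.6,0,0,0,0.6],[-8,-2.6,20.6,0,0,0,0.6]]]}'; python3 - <<'E'
from bench import eyes
from h import *
import pickle
d=eyes.snapshot("wrist");pickle.dump(dict(d),open("w2.pkl","wb"));cv2.imwrite("pics/w2.png",cv2.resize(d["img"][:,:,::-1],(800,600),interpolation=cv2.INTER_CUBIC))
E
```

```text
time: 3.68
tool_pos: [529.1, 192.9, 57.5]
tcp_rot: [-179.9, -0.2, -14.5]
ft_force: [0.2, 0.7, -0.5]
finger_gap: 51.5
grip_force: 0.0
```

View pics/w2.png

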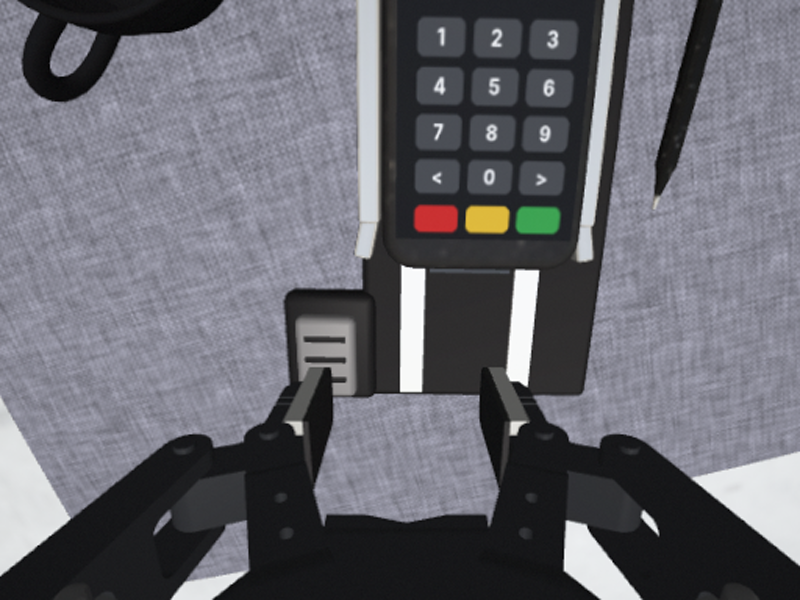

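The left fingertip (about 318,370) lines up with the key pad (297–357, 318–395) and the right one hangs over the bed before the reader. I'll check the tip geometry in the cradle frame numerically.

```bash
python3 - <<'E'
import pickle
from h import *
from bench import status
from scipy.spatial.transform import Rotation as Ro
d=pickle.load(open("w2.pkl","rb"));st=status.sense();R=Ro.from_euler("xyz",st["tcp_rot"],degrees=True)
for z in(0,-5):
    T=[(x,y,z) for y in(-26,-33,-40,26) for x in(11,-11)]
    print(z,(proj(d,st["tool_pos"]+R.apply(np.array(T,float)))*1.5625).round().tolist())
O=np.array([633,137.5,3.]);a=Ro.from_euler("z",-14.5,degrees=True)
f=lambda px,z:a.inv().apply(onz(d,np.array(px)/1.5625,z+3)-O).round(1).tolist()
print("key",f([(297,318),(355,318),(357,395)],27),"catch/front",f([(400,268),(526,268)],14),"lip",f([(401,391),(518,391),(580,392)],14),"buttons",f([(487,219)],40),"guide ends",f([(375,222),(585,227)],26))
print("tcp",a.inv().apply(st["tool_pos"]-O).round(1))
E
```

```text
0 [[330.0, 359.0], [333.0, 415.0], [310.0, 358.0], [314.0, 415.0], [290.0, 358.0], [294.0, 414.0], [480.0, 359.0], [477.0, 415.0]]
-5 [[328.0, 365.0], [331.0, 422.0], [307.0, 364.0], [311.0, 422.0], [286.0, 364.0], [291.0, 422.0], [483.0, 365.0], [479.0, 422.0]]
key [[-97.9, 71.2, 27.0], [-97.8, 47.8, 27.0], [-132.2, 48.1, 27.0]] catch/front [[-80.1, 30.0, 14.0], [-80.0, -22.7, 14.0]] lip [[-137.0, 29.7, 14.0], [-137.0, -23.6, 14.0], [-137.6, -52.2, 14.0]] buttons [[-57.2, -0.7, 40.0]] guide ends [[-59.9, 39.2, 26.0], [-61.4, -40.9, 26.0]]
tcp [-114.5   27.6   54.4]
```

Tips are about 7 mm behind the TCP at this opening. The key-side finger lands at key y≈54–62, and the stop finger's face is at about −107 after backing off 4 mm. Next I'll descend close to the key.

```bash
python3 -m handwheel '{"series": [[[-0.4,0,0.5,0,0,0,0.6],[-0.4,0,1.5,0,0,0,0.6],[-0.4,0,2.5,0,0,0,0.6],[-0.4,0,3,0,0,0,0.6],[-0.4,0,3,0,0,0,0.6]]]}'; python3 -m handwheel '{"series": [[[0,0,0.1,0,0,0,0.6],[0,0,0.2,0,0,0,0.6],[0,0,0.3,0,0,0,0.6],[0,0,0.3,0,0,0,0.6]]]}'
```

```text
time: 4.35
tool_pos: [523.3, 193.5, 24.5]
tcp_rot: [180.0, 0.1, -14.5]
ft_force: [-0.7, 0.4, -0.2]
finger_gap: 51.3
grip_force: 0.0
time: 4.85
tool_pos: [523.6, 193.7, 22.2]
tcp_rot: [180.0, 0.0, -14.5]
ft_force: [-0.5, -1.0, -0.3]
finger_gap: 51.5
grip_force: 0.3
```

```bash
python3 -m handwheel '{"series": [[[0,0,0.1,0,0,0,0.6],[0,0,0.2,0,0,0,0.6],[0,0,0.3,0,0,0,0.6],[0,0,0.3,0,0,0,0.6]]]}'; python3 -m handwheel '{"series": [[[0,0,0.1,0,0,0,0.6],[0,0,0.2,0,0,0,0.6],[0,0,0.3,0,0,0,0.6],[0,0,0.3,0,0,0,0.6]]]}'
```

```text
time: 5.35
tool_pos: [523.9, 193.6, 19.3]
tcp_rot: [-180.0, -0.0, -14.5]
ft_force: [0.6, 0.5, 0.4]
finger_gap: 51.1
grip_force: 0.3
time: 5.85
tool_pos: [524.2, 193.8, 18.2]
tcp_rot: [-180.0, -0.0, -14.5]
ft_force: [-8.6, -2.7, 18.7]
finger_gap: 51.3
grip_force: 9.3
```

Force has jumped to 18.7 N up, so I'll look.

```bash
python3 - <<'E'
from bench import eyes,status
from h import *
d=eyes.snapshot("wrist");cv2.imwrite("pics/w3.png",cv2.resize(d["img"][:,:,::-1],(800,600),interpolation=cv2.INTER_CUBIC))
s=status.sense();print(s["tool_pos"],s["ft_force"],s["wrist_torque"])
E
```

```text
[524.14450498 193.7970495   18.17971736] [-9.49056252 -2.79784364 18.01689047] [0.02117969 1.40522008 0.25881385]
```

View pics/w3.png

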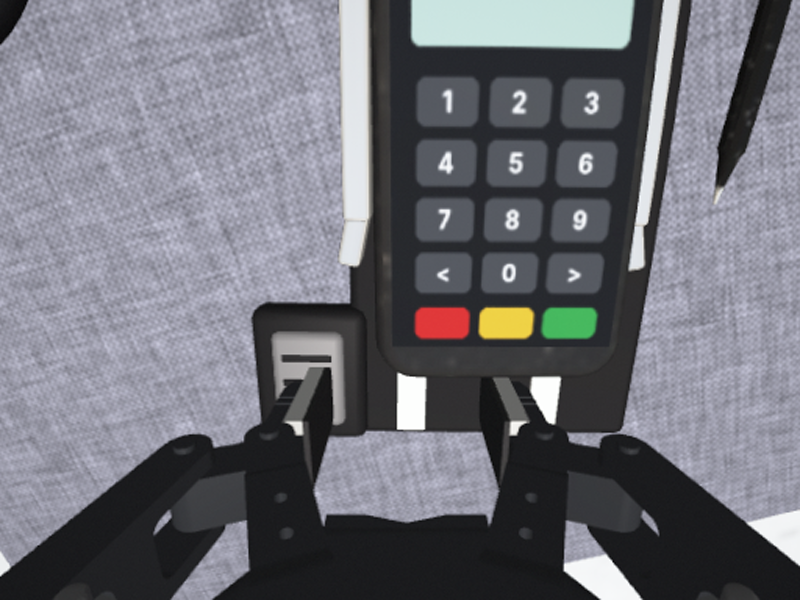

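The reader has sprung forward to the right-hand finger; the button row is now at y≈323 (centre 506). I'll measure how far it travelled.

```bash
python3 - <<'E'
from bench import eyes,status
from h import *
from scipy.spatial.transform import Rotation as Ro
d=eyes.snapshot("wrist");O=np.array([633,137.5,3.]);a=Ro.from_euler("z",-14.5,degrees=True)
f=lambda px,z:a.inv().apply(onz(d,np.array(px)/1.5625,z+3)-O).round(1).tolist()
print("buttons",f([(442,323),(506,323),(569,323)],40),"lip",f([(410,430),(615,431)],14),"key",f([(273,333),(333,333)],19),"guide end",f([(368,220),(640,227)],26))
s=status.sense();print(s["tool_pos"],s["ft_force"],a.inv().apply(s["tool_pos"]-O))
E
```

```text
buttons [[-86.8, 17.0, 40.0], [-86.8, -0.8, 40.0], [-86.8, -18.4, 40.0]] lip [[-137.4, 25.5, 14.0], [-138.2, -50.6, 14.0]] key [[-97.7, 71.0, 19.0], [-97.6, 51.1, 19.0]] guide end [[-60.0, 38.1, 26.0], [-61.7, -41.9, 26.0]]
[524.16836171 193.77329327  18.18938029] [-9.54046625 -2.8743109  18.81487518] [-119.45480121   27.23159006   15.18938029]
```

The reader has travelled about 29.6 mm, so its front is near −105 mm, past the full stroke and well before the lip. I'll back the finger off it, then lift away.

```bash
python3 -m handwheel '{"series": [[[-0.2,0,-0.1,0,0,0,0.6],[-0.4,0,-0.2,0,0,0,0.6],[-0.6,0,-0.4,0,0,0,0.6],[-0.6,0,-0.8,0,0,0,0.6],[-0.6,0,-1.4,0,0,0,0.6],[-0.6,0,-3,0,0,0,0.6],[-0.6,0,-6,0,0,0,0.6],[-0.6,0,-10,0,0,0,0.6],[-0.6,0,-14,0,0,0,0.6],[-0.6,0,-18,0,0,0,0.6],[-0.6,0,-18,0,0,0,0.6]]]}'; python3 - <<'E'
from bench import eyes,status
from h import *
d=eyes.snapshot("wrist");cv2.imwrite("pics/w4.png",cv2.resize(d["img"][:,:,::-1],(800,600),interpolation=cv2.INTER_CUBIC))
E
```

```text
time: 7.32
tool_pos: [520.7, 195.9, 202.2]
tcp_rot: [-179.7, -0.4, -14.5]
ft_force: [0.1, -0.5, -0.1]
finger_gap: 51.0
grip_force: 0.0
```

View pics/w4.png

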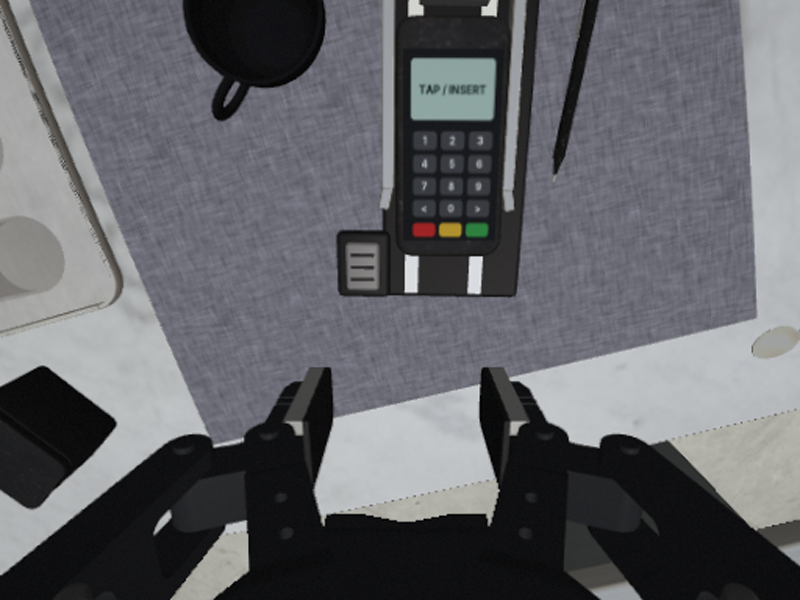

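The reader lies straight on the cradle with its buttons at (450,230), the ejector shoe out behind it and the front well short of the lip (y≈295). Nothing else has moved. One last check on numbers and stillness.

```bash
python3 - <<'E'
from bench import eyes,status,r
from h import *
from scipy.spatial.transform import Rotation as Ro
d=eyes.snapshot("wrist");O=np.array([633,137.5,3.]);a=Ro.from_euler("z",-14.5,degrees=True)
f=lambda px,z:a.inv().apply(onz(d,np.array(px)/1.5625,z+3)-O)
b=f([(450,230)],40)[0];l=f([(440,294)],14)[0];print("buttons",b,"lip",l)
t=b[0]+57.2;print("travel",t)
if -55<t<-20: print(r.hand_in())
E
```

```text
buttons [-88.57888091  -1.41609811  40.        ] lip [-139.83738794    2.25837959   14.        ]
travel -31.378880912946087
the job is handed in; nothing more can be done
None
```

The key was pressed and the reader was stopped about 30 mm out of its seat, past the ejector's 20 mm stroke and roughly 35 mm short of the cradle's front end. It now lies loose on the cradle with the hand clear, and the job is handed in; no verdict came back.

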